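Kick a spice tin out of the counter dispenser and trap it on the ramp

ROBOT

A 7-joint arm with a two-finger parallel gripper is mounted at the origin on the work surface. World frame = base frame: x ahead of the robot, y to its left, z up, the work surface at z = 0. Lengths are in m, angles in rad, forces in N, time in s.
With the tool pointing down it reaches from about 0.375 to 0.925 m from the base axis. Payload 3.1 kg.
Tool frame: the origin (TCP) lies midway between the tips of the shut fingers; the grasp point (between the pads) lies 19 mm behind it; z points along the fingers, y is the line along which they close (so a half turn about z gives the same grasp; the last joint's range is limited). The gripper opens to 85 mm and grips with 20 to 120 N. Pads are 22 mm wide; open, the fingers measure 114 mm over their backs; the gripper's body (76 mm by 85 mm) begins 54 mm behind the grasp point. The pads swing forward as they close: fully open they stand 13 mm farther back than shut.
Start: joints at [1.158, 0.383, 0.044, 1.598, -0.018, 1.161, -0.05], TCP at [0.201, -0.618, 0.197] pointing down, gripper open.
Joint ranges: [-2.61, 2.61], [-0.41, 2.15], [-1.48, 1.57], [0, 2.5], [-1.57, 4.71], [0.05, 1.97], [-2.85, 2.85]. Speed limits (rad/s): [2.79, 2.79, 3.14, 3.14, 3.14, 3.14, 3.14].

INTERFACE

Orientations are given as a rotation vector (axis times angle).
In Python, from workcell import state, snapshot, sign_off gives the robot as it stands.
- The arm moves only by the tool drive_tool, never from a script. Its argument "steps" is a list of rows, each an object of numbers: "gripper": the opening, from 0 (shut) to 1 (fully open); "dx", "dy", "dz": the shift along the world's x, y, z in m; "yaw": the turn about the world's z in degrees. A call has 1 to 8 rows; each row is the pose to reach, as a shift and turn from the pose commanded when the call began; what a row does not reach only later rows make up. A row lasts 1/12 s, in which the tool goes at most 41.7 mm and 7.16 degrees, less where a joint would pass 70% of its speed; a pose out of reach is approached as far as the arm can. A call with a gripper value outside its range is refused whole. The fingers move at their own pace and stop on an object; "squeeze" is the grip in N (left out, the last holds). Time passes only in rows, so rows that repeat a pose let the fingers close. It gives the time, the measured TCP pose, the force, the opening and the grip force at its end, in the units of the state.
- state(): the state, without advancing time (a new reading comes with each control period).
- snapshot(name): name is "scene" or "top"; returns a dict with "img" (384x512x3 uint8, red, green, blue), "K" (3x3 intrinsics, pixels), "R" (3x3) and "t" (3): a world point X has camera coordinates R X + t. Camera axes: x right, y down, z forward; pixel columns grow to the right and rows downward; lengths in m; the calibration is good to about 2 mm. A picture is of the moment at which its call begins. There is no depth.
- sign_off(): hands the job in; it is judged then, once.
The state is a dict: "time": time; "joint_positions": joint angles; "joint_vel": joint speeds; "tau": joint torques, N m; "eef_pos": TCP position; "ee_rot": TCP orientation; "ft_force": force on the tool from outside, world axes, zero at the start; "ft_torque": the same for the moment, N m; "gripper_width": finger opening in m; "grasp_force": force on a finger pad.
Only numpy, scipy, OpenCV 4.12 (cv2) and the standard library are available. Lean on these libraries where they do the work, as an engineer would, in place of code of your own. Each camera call takes 0.05 s, during which the arm holds its last target. There are 200 camera calls.

TASK

With one fingertip press the grey key of the white dispenser down, so that it kicks the spice tin over the lip, and let the other finger, already waiting over the ramp, stop the tin before it rolls off the open end. Do not pinch or lift the tin and leave everything else on the counter where it stands. Finish holding: one finger still keeps the key down while the tin rests, still, against the other finger on the ramp.

Things in the scene. Friction and masses are not known exactly. Their poses are not given: they have to be found in the camera images.
- dispenser: White metal kick-out dispenser fixed on the counter, 172 x 76 mm. Origin: on the counter, mid-width, under the key end. Its -x axis is the way the ramp falls, y lies across, z up. In order along -x: key (x +24 to -12 mm), low wall (40 mm high), seat with the tin, lip, ramp. Seat cheeks (x -13 to -46, y +-33 to +-37 mm) are 60 mm high, the housing beside the key 36 mm.
- key_top (a point): Middle of the top face of the key, a flat grey plastic block 36 mm (along the dispenser's x) by 40 mm (y); it moves with the key. At rest at x +6, y 0, 51.5 mm up in the dispenser's frame.
- key (a joint): Travel of the key, m: 0 up, 0.010 fully down (hard stop). A spring pushes back, about 1.4 N at the top, 6 N at the bottom; let go, the key comes up. Through a linkage the seat floor rises 1.2 times as far; near the end of the travel (about 0.007) the tin goes over the lip and at once rolls down the ramp, which takes about half a second to the open end.
- tin: Small steel spice tin with black lid and a paper band, a plain cylinder 30 mm in diameter, 60 mm long, about 80 g, lying across the dispenser in its seat, axis at x -31 mm, 52 mm up in the dispenser's frame. Origin: its centre; its y axis is the cylinder axis, along the dispenser's y.
- lip (a point): Middle of the edge between seat and ramp, at x -40 mm, 40 mm up in the dispenser's frame. With the key fully down its top is 1.5 mm higher than this edge. Two fingers in line with the dispenser's x axis, one on the key, the other over the ramp, with 60 to 95 mm between their inner faces, straddle the seated tin; if level, the second tip is then 4 to 9 mm clear of the ramp, below the tin's axis.
- ramp_end (a point): Middle of the open lower edge of the steel ramp, on its surface, x -135 mm, 26.6 mm up in the dispenser's frame. The ramp falls 8 degrees in a straight line from the lip to here and is 66 mm wide between side rails that stand 8 mm above it.
- shaker: Bystander: steel cocktail shaker, 86 mm in diameter, 190 mm high, standing. Origin: centre of its underside.
- tumbler: Bystander: glass tumbler, 72 mm in diameter, 100 mm high, standing. Origin: centre of its underside.
- spare_tin: Bystander: another spice tin like the one in the dispenser, standing upright on the counter, 60 mm high. Origin: centre of its underside.
- bowl: Bystander: white bowl, 110 mm in diameter, 50 mm high. Origin: centre of its underside.

How it is judged:
On the way, in this order (a step that is already met when the one before it is completed fails the run):
1. a finger presses the key, the tin still in its seat (value of joint key above 0.002 m and contact force between the fingers and dispenser above 0.5 N and x of tin in the frame of dispenser above -0.04 m).
2. the key is down and the tin, over the lip, is stopped by the other finger on the ramp (value of joint key above 0.006 m and contact force between the fingers and tin above 0.02 N and x of tin in the frame of dispenser below -0.042 m and linear speed of tin below 0.03 m/s), for 0.3 s.
At the end, for the whole second after the job is handed in: The key is held at least 6 mm down, and the tin lies still (under 20 mm/s) on the ramp, its axis at least 2 mm past the lip and 5 mm short of the open end, leaning on a finger (over 0.02 N) (value of joint key above 0.006 m and contact force between the fingers and tin above 0.02 N and x of tin in the frame of dispenser between -0.13 and -0.042 m and z of tin in the frame of dispenser between 0.038 and 0.06 m and linear speed of tin below 0.02 m/s); the arm keeps its last pose, push and grip.
It fails at once if the tin is lifted: its centre more than 85 mm above the counter (height (world z) of tin above 0.085 m).
It fails at once if the tin rolls off the ramp (x of tin in the frame of dispenser below -0.137 m or height (world z) of tin below 0.033 m).
It fails at once if the tin is pinched or pressed with more than 18 N (contact force between the fingers and tin above 18 N).
It fails at once if a bystander is moved more than 15 mm (distance of any of shaker, tumbler, spare_tin, bowl from where it was at the start of the episode above 0.015 m).
It also fails if it takes over 32 s, if anything falls off the work surface, if the arm or the gripper's body presses on something with over 40 N, if the wrist force passes 120 N, or if a joint passes its speed limit or range.

## Working session

There is one attempt and no reset: what is moved stays moved. The work goes in short steps, Python scripts to look and compute and a tool call to move; the robot and the scene stay as the last step left them, time stands still between calls to the robot, and variables do not carry over. Pictures are saved under pics/ and viewed, at most 10 in all, crops included, and the job is handed in when it is done.

Besides the shell and the picture viewer there is one more tool, called after "Call:" as name(argument=value, ...), one argument or row to a line, values as JSON. drive_tool: Moves the arm, as the interface text tells. Its arguments: {"type":"object","properties":{"steps":{"type":"array","items":{"type":"object","properties":{"gripper":{"type":"number"},"dx":{"type":"number"},"dy":{"type":"number"},"dz":{"type":"number"},"yaw":{"type":"number"}}}},"squeeze":{"type":"number"}},"required":["steps"]}

```bash
mkdir -p pics; python3 - <<'E'
from workcell import state,snapshot
import cv2,numpy as np,pickle
s=state();print({k:np.round(v,3).tolist() for k,v in s.items()})
d={n:snapshot(n) for n in("scene","top")}
pickle.dump(d,open('s0.pkl','wb'))
for n in d:
    cv2.imwrite(f'pics/{n}0.png',cv2.resize(d[n]['img'][:,:,::-1],(800,600),interpolation=cv2.INTER_CUBIC));print(n,d[n]['K'].tolist(),np.round(d[n]['R'],4).tolist(),d[n]['t'])
E
```

```text
{'time': 0.0, 'joint_positions': [1.158, 0.384, 0.044, 1.6, -0.018, 1.161, -0.05], 'joint_vel': [0.0, 0.002, -0.0, -0.0, -0.001, 0.0, 0.0], 'tau': [-0.001, -43.346, 1.024, -24.951, 0.011, 0.011, 0.0], 'eef_pos': [0.201, -0.617, 0.196], 'ee_rot': [-3.1, -0.492, 0.001], 'ft_force': [-0.846, 0.363, -0.616], 'ft_torque': [-0.006, 0.072, 0.01], 'grasp_force': 0.0, 'gripper_width': 0.086}
scene [[405.5180175481918, 0.0, 254.97493756551157], [0.0, 405.5180175481918, 188.10068384652203], [0.0, 0.0, 1.0]] [[-0.7533, 0.6576, -0.0122], [0.4668, 0.5214, -0.7143], [-0.4634, -0.5437, -0.6997]] [ 0.38851206 -0.2685111   1.26445404]
top [[458.3008085667096, 0.0, 260.04598289350156], [0.0, 458.3008085667096, 188.7757627568057], [0.0, 0.0, 1.0]] [[-0.016, -0.9997, -0.0209], [-0.9945, 0.0181, -0.1036], [0.104, 0.0192, -0.9944]] [0.10352303 0.60152468 0.87815499]
```

View pics/scene0.png

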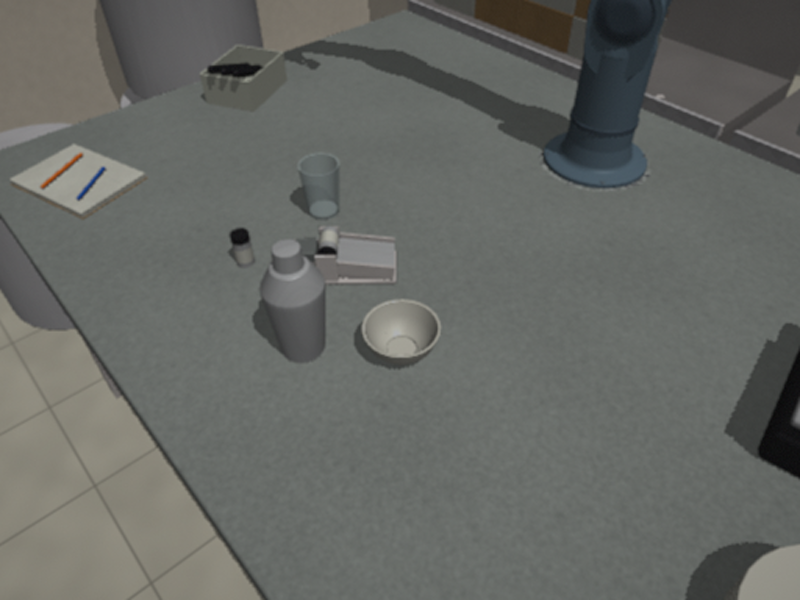

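View pics/top0.png

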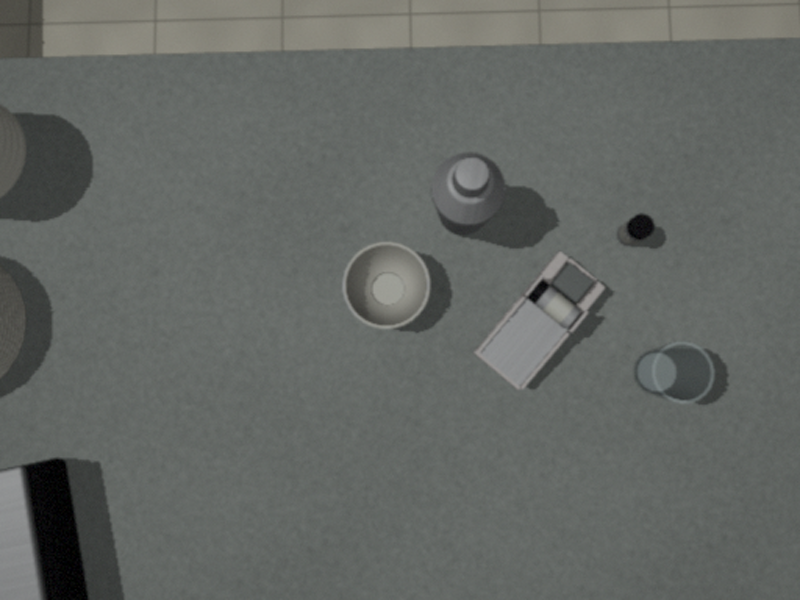

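The top view shows the dispenser, with the key at about (575,280) and the ramp's open edge running from (475,352) to (522,388). The tumbler (675,372), shaker (470,190), bowl (387,287) and spare tin (637,230) stand around it. I'll enlarge the dispenser in both views.

```bash
python3 - <<'E'
import cv2,numpy as np,pickle
d=pickle.load(open('s0.pkl','rb'))
a=d['top']['img'][155:255,295:395,::-1]; b=d['scene']['img'][135:190,190:265,::-1]
A=cv2.resize(a,(600,600),interpolation=cv2.INTER_CUBIC);A=cv2.convertScaleAbs(A,alpha=1.3)
B=cv2.resize(b,(750,550),interpolation=cv2.INTER_CUBIC);B=cv2.convertScaleAbs(B,alpha=1.3)
cv2.imwrite('pics/ct.png',A);cv2.imwrite('pics/cs.png',B)
E
```

```text
(no output)
```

View pics/ct.png

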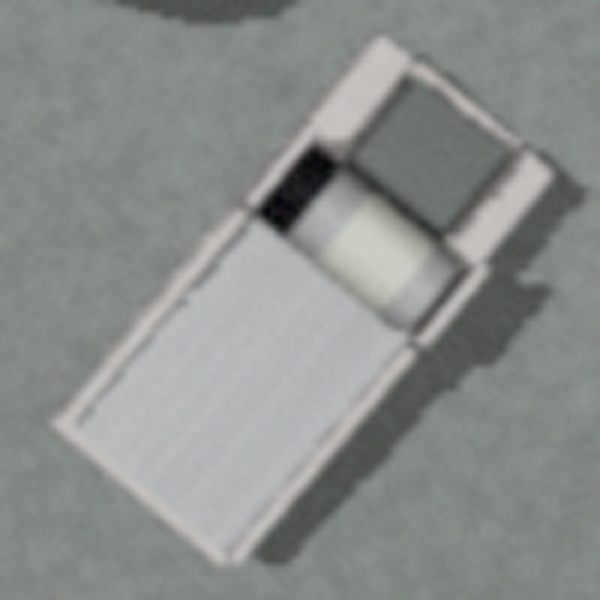

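View pics/cs.png

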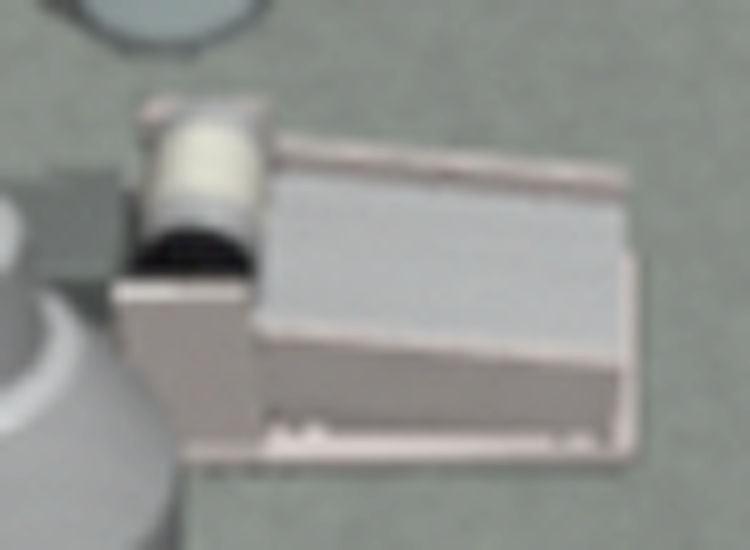

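The crops show the key's corners, the lip line, the rails and the cheek tops clearly. In the top crop the key's corners are (412,76), (517,152), (350,160) and (443,233), and the lip runs from (255,222) to (408,330). I'll fit the dispenser's pose to both views.

```bash
python3 - <<'E'
import numpy as np,pickle
from scipy.optimize import least_squares
d=pickle.load(open('s0.pkl','rb'))
T=[((24,20,51.5),(412,76)),((24,-20,51.5),(517,152)),((-12,20,51.5),(350,160)),((-12,-20,51.5),(443,233)),((-40,33,40),(255,222)),((-40,-33,40),(408,330)),((-135,33,26.6),(80,430)),((-135,-33,26.6),(222,548)),((-31,0,67),(372,252))]
S=[((-13,37,60),(115,292)),((-46,37,60),(250,295)),((-135,37,34.6),(620,365)),((-135,-35,34.6),(628,178)),((-135,-33,27),(628,205)),((-46,-37,60),(268,100)),((-13,-37,60),(145,103))]
def pr(c,X):
    c=d[c];p=c['K']@(c['R']@X+c['t']);return p[:2]/p[2]
obs=[('top',np.array(a)/1e3,(np.array(b)+.5)/6-.5+[295,155]) for a,b in T]+[('scene',np.array(a)/1e3,(np.array(b)+.5)/10-.5+[190,135]) for a,b in S]
def f(p):
    c,s=np.cos(p[3]),np.sin(p[3]);R=np.array([[c,-s,0],[s,c,0],[0,0,1]])
    return np.concatenate([pr(n,R@a+p[:3])-b for n,a,b in obs])
for mask in (1,):
    r=least_squares(f,[.5,-.3,0,-.6],loss='soft_l1')
    print(r.x,np.degrees(r.x[3]));print(np.round(r.fun.reshape(-1,2),1).tolist())
    p=r.x;u=np.array([np.cos(p[3]),np.sin(p[3])])
    for x in (6,-31,-40,-135):print(x,p[:2]+u*x/1e3)
def g(n,q,z):
    c=d[n];r=c['R'].T@np.linalg.inv(c['K'])@[q[0],q[1],1];o=-c['R'].T@c['t'];return (o+r*(z-o[2])/r[2])[:2]
k=.64
for n,q,z in(('shaker',(473,172),.19),('spare',(640,227),.06),('tumblertop',(684,373),.1),('bowl',(387,286),.05)):print(n,g('top',(q[0]*k,q[1]*k),z))
E
```

```text
[ 0.60872218 -0.10979578 -0.00121244 -0.71014656] -40.68840087725245
[[0.8, -0.1], [-0.5, 0.2], [-0.5, 0.1], [0.2, 1.0], [0.2, -2.9], [1.1, 0.6], [-1.8, -0.1], [0.6, 1.7], [-0.7, -2.0], [-0.0, 0.2], [0.2, -0.2], [0.4, 0.1], [-0.4, 0.0], [-0.4, 0.1], [0.2, 0.1], [-0.5, -0.1]]
6 [ 0.61327178 -0.11370745]
-31 [ 0.58521592 -0.08958549]
-40 [ 0.57839152 -0.08371799]
-135 [ 0.50635622 -0.02178322]
shaker [0.71733086 0.01692091]
spare [ 0.67952707 -0.19758641]
tumblertop [ 0.49977787 -0.2270677 ]
bowl [0.61305209 0.11683682]
```

```bash
cat > fit.py <<'E'
import numpy as np,pickle
from scipy.optimize import least_squares
d=pickle.load(open('s0.pkl','rb'))
T=[((24,20,51.5),(412,76)),((24,-20,51.5),(517,152)),((-12,20,51.5),(350,160)),((-12,-20,51.5),(443,233)),((-46,37,60),(246,212)),((-46,-37,60),(413,348)),((-135,-37,34.6),(235,562)),((-135,37,34.6),(60,422))]
S=[((-13,37,60),(115,292)),((-46,37,60),(250,295)),((-135,37,34.6),(620,365)),((-135,-35,34.6),(628,178)),((-135,-33,27),(628,205)),((-46,-37,60),(268,100)),((-13,-37,60),(145,103))]
def pr(c,X):
    c=d[c];p=c['K']@(c['R']@X+c['t']);return p[:2]/p[2]
obs=[('top',np.array(a)/1e3,(np.array(b)+.5)/6-.5+[295,155]) for a,b in T]+[('scene',np.array(a)/1e3,(np.array(b)+.5)/10-.5+[190,135]) for a,b in S]
def f(p):
    c,s=np.cos(p[3]),np.sin(p[3]);R=np.array([[c,-s,0],[s,c,0],[0,0,1]])
    return np.concatenate([pr(n,R@a+p[:3])-b for n,a,b in obs])
r=least_squares(f,[.5,-.3,0,-.6],loss='soft_l1');p=r.x
u=np.array([np.cos(p[3]),np.sin(p[3])])
if __name__=='__main__':
    print(r.x,np.degrees(r.x[3]));print(np.round(r.fun.reshape(-1,2),1).tolist())
    from workcell import state
    from scipy.spatial.transform import Rotation as Ro
    s=state();t=Ro.from_rotvec(s['ee_rot']).as_matrix()
    print('tool y ang',np.degrees(np.arctan2(t[1,1],t[0,1])),'z',t[:,2])
    print('shift',p[:2]+u*-.0425-s['eef_pos'][:2])
E
python3 fit.py
```

```text
[ 6.08963336e-01 -1.09316445e-01 -5.62688593e-04 -7.12777890e-01] -40.839164804356614
[[0.6, -0.3], [-0.7, 0.1], [-0.7, -0.1], [0.0, 0.8], [-0.6, -1.5], [1.8, 0.6], [0.2, 0.6], [-0.0, -0.5], [-0.1, 0.2], [0.2, -0.3], [0.4, 0.1], [-0.4, 0.1], [-0.3, 0.1], [0.3, 0.0], [-0.4, -0.1]]
tool y ang -71.95709148431787 z [-9.07875852e-04  2.31475223e-03 -9.99996909e-01]
shift [0.37587758 0.53561343]
```

Call:
drive_tool(
  steps=[
    {"dx": 0.02, "dy": 0.03, "yaw": 2, "gripper": 1},
    {"dx": 0.045, "dy": 0.063, "yaw": 4, "gripper": 1},
    {"dx": 0.067, "dy": 0.095, "yaw": 6, "gripper": 1},
    {"dx": 0.09, "dy": 0.128, "yaw": 8, "gripper": 1},
    {"dx": 0.112, "dy": 0.16, "yaw": 10, "gripper": 1},
    {"dx": 0.135, "dy": 0.193, "yaw": 12, "gripper": 1},
    {"dx": 0.157, "dy": 0.225, "yaw": 14, "gripper": 1},
    {"dx": 0.18, "dy": 0.257, "yaw": 16, "gripper": 1},
  ],
)

```text
schema error: expected keys gripper, dx, dy, dz, yaw
```

Call:
drive_tool(
  steps=[
    {"dx": 0.023, "dy": 0.032, "yaw": 2, "gripper": 1},
    {"dx": 0.046, "dy": 0.065, "yaw": 4, "gripper": 1},
    {"dx": 0.069, "dy": 0.097, "yaw": 6, "gripper": 1},
    {"dx": 0.092, "dy": 0.13, "yaw": 8, "gripper": 1},
    {"dx": 0.115, "dy": 0.162, "yaw": 10, "gripper": 1},
    {"dx": 0.138, "dy": 0.195, "yaw": 12, "gripper": 1},
    {"dx": 0.161, "dy": 0.227, "yaw": 13.5, "gripper": 1},
    {"dx": 0.184, "dy": 0.259, "yaw": 15, "gripper": 1},
  ],
)

```text
schema error: expected keys gripper, dx, dy, dz, yaw
```

Call:
drive_tool(
  steps=[
    {"dx": 0.012, "dy": 0.02, "dz": -0.02, "gripper": 1},
    {"dx": 0.012, "dy": 0.02, "dz": -0.04, "gripper": 1},
    {"dx": 0.012, "dy": 0.02, "dz": -0.06, "gripper": 1},
    {"dx": 0.012, "dy": 0.02, "dz": -0.08, "gripper": 1},
    {"dx": 0.012, "dy": 0.02, "dz": -0.09, "gripper": 1},
    {"dx": 0.012, "dy": 0.02, "dz": -0.09, "gripper": 1},
    {"dx": 0.012, "dy": 0.02, "dz": -0.09, "gripper": 1},
  ],
)

```text
schema error: expected keys gripper, dx, dy, dz, yaw
```

```bash
cat > look.py <<'E'
import sys
from fit import *
from workcell import state,snapshot
from scipy.spatial.transform import Rotation as Ro
import cv2
s=state();t=Ro.from_rotvec(s['ee_rot']).as_matrix()
print(s['time'],s['eef_pos'],s['ft_force'],s['gripper_width'],s['grasp_force'],'yaw',np.degrees(np.arctan2(t[1,1],t[0,1])),'tilt',t[:2,2])
e=np.array(s['eef_pos'][:2])-p[:2];print('disp x,y',e@u,e@[-u[1],u[0]])
a=snapshot('scene')['img'][115:200,180:280,::-1];b=snapshot('top')['img'][150:250,285:385,::-1]
cv2.imwrite(f'pics/{sys.argv[1]}.png',np.hstack([cv2.resize(a,(400,400*85//100),interpolation=cv2.INTER_CUBIC),cv2.resize(b,(340,340),interpolation=cv2.INTER_CUBIC)]))
E
python3 look.py l1
```

```text
0.1 [ 0.20093246 -0.61713751  0.19616975] [ 0.56416976  0.36372489 -0.07545371] 0.08569918601045223 0.0 yaw -71.95709148431787 tilt [-0.00090788  0.00231475]
disp x,y 0.023388402210729246 -0.6510179868185945
```

View pics/l1.png

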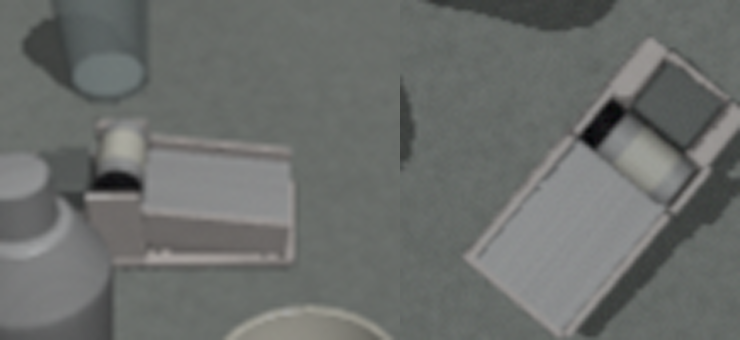

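The picture shows the scene unchanged. The rows were refused because each one needs every key, so I'll resend them complete.

Call:
drive_tool(
  steps=[
    {"dx": 0.02, "dy": 0.03, "dz": 0, "yaw": 2, "gripper": 1},
    {"dx": 0.045, "dy": 0.063, "dz": 0, "yaw": 4, "gripper": 1},
    {"dx": 0.067, "dy": 0.095, "dz": 0, "yaw": 6, "gripper": 1},
    {"dx": 0.09, "dy": 0.128, "dz": 0, "yaw": 8, "gripper": 1},
    {"dx": 0.112, "dy": 0.16, "dz": 0, "yaw": 10, "gripper": 1},
    {"dx": 0.135, "dy": 0.193, "dz": 0, "yaw": 12, "gripper": 1},
    {"dx": 0.157, "dy": 0.225, "dz": 0, "yaw": 14, "gripper": 1},
    {"dx": 0.18, "dy": 0.257, "dz": 0, "yaw": 16, "gripper": 1},
  ],
)

```text
time: 0.87
eef_pos: [0.3817, -0.3593, 0.1975]
ee_rot: [3.003, 0.922, -0.0]
ft_force: [-0.2, -0.6, 0.6]
gripper_width: 0.0857
grasp_force: 0.0
```

Call:
drive_tool(
  steps=[
    {"dx": 0.023, "dy": 0.032, "dz": 0, "yaw": 2, "gripper": 1},
    {"dx": 0.046, "dy": 0.065, "dz": 0, "yaw": 4, "gripper": 1},
    {"dx": 0.069, "dy": 0.097, "dz": 0, "yaw": 6, "gripper": 1},
    {"dx": 0.092, "dy": 0.13, "dz": 0, "yaw": 8, "gripper": 1},
    {"dx": 0.115, "dy": 0.162, "dz": 0, "yaw": 10, "gripper": 1},
    {"dx": 0.138, "dy": 0.195, "dz": 0, "yaw": 12, "gripper": 1},
    {"dx": 0.161, "dy": 0.227, "dz": 0, "yaw": 13.5, "gripper": 1},
    {"dx": 0.184, "dy": 0.259, "dz": 0, "yaw": 15, "gripper": 1},
  ],
)

```text
time: 1.53
eef_pos: [0.5659, -0.1004, 0.1974]
ee_rot: [2.857, 1.305, -0.0]
ft_force: [0.4, -0.6, 0.1]
gripper_width: 0.0855
grasp_force: 0.0
```

Call:
drive_tool(
  steps=[
    {"dx": 0.011, "dy": 0.019, "dz": -0.02, "yaw": 0, "gripper": 1},
    {"dx": 0.011, "dy": 0.019, "dz": -0.04, "yaw": 0, "gripper": 1},
    {"dx": 0.011, "dy": 0.019, "dz": -0.06, "yaw": 0, "gripper": 1},
    {"dx": 0.011, "dy": 0.019, "dz": -0.08, "yaw": 0, "gripper": 1},
    {"dx": 0.011, "dy": 0.019, "dz": -0.09, "yaw": 0, "gripper": 1},
    {"dx": 0.011, "dy": 0.019, "dz": -0.09, "yaw": 0, "gripper": 1},
    {"dx": 0.011, "dy": 0.019, "dz": -0.09, "yaw": 0, "gripper": 1},
  ],
)

```text
time: 2.12
eef_pos: [0.5759, -0.0832, 0.1072]
ee_rot: [-2.858, -1.303, 0.001]
ft_force: [-0.3, 0.6, 0.9]
gripper_width: 0.0855
grasp_force: 0.0
```

```bash
python3 look.py l2
```

```text
2.1167 [ 0.57591533 -0.08321903  0.10719202] [-0.33741499  0.60424375  0.92471226] 0.08545233028190773 0.0 yaw -40.98073426748319 tilt [-0.00107263  0.00025408]
disp x,y -0.0420685000837481 -0.0018673912488153717
```

View pics/l2.png

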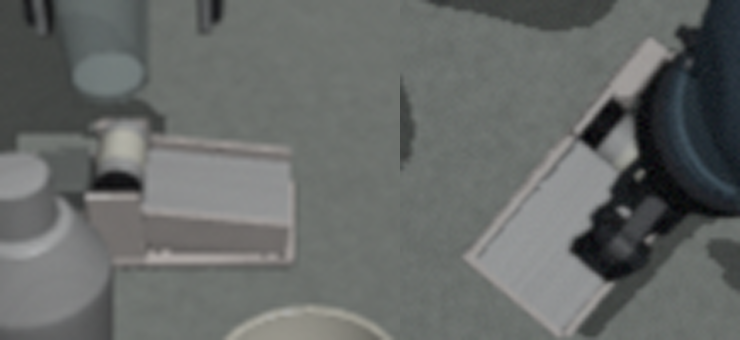

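Both fingers hang above the dispenser: tips at (35,30) and (210,30) in the scene crop, the ramp finger at (605,240) in the top crop. That is the offset to the right that parallax should give. I'll go lower and compare with the projection.

Call:
drive_tool(
  steps=[
    {"dx": 0.001, "dy": 0.0015, "dz": -0.015, "yaw": 0, "gripper": 1},
    {"dx": 0.001, "dy": 0.0015, "dz": -0.03, "yaw": 0, "gripper": 1},
    {"dx": 0.001, "dy": 0.0015, "dz": -0.045, "yaw": 0, "gripper": 1},
    {"dx": 0.001, "dy": 0.0015, "dz": -0.05, "yaw": 0, "gripper": 1},
    {"dx": 0.001, "dy": 0.0015, "dz": -0.05, "yaw": 0, "gripper": 1},
    {"dx": 0.001, "dy": 0.0015, "dz": -0.05, "yaw": 0, "gripper": 1},
  ],
)

```text
time: 2.72
eef_pos: [0.5781, -0.0817, 0.0585]
ee_rot: [2.858, 1.303, 0.002]
ft_force: [-0.7, 0.6, 0.2]
gripper_width: 0.0856
grasp_force: 0.0
```

```bash
python3 look.py l3; python3 - <<'E'
from fit import *
from workcell import state
e=np.array(state()['eef_pos'])
for x in (.043,-.043,.057,-.057):
  for dz in(0,.013): print(x,dz,np.round((pr('scene',e+np.r_[u*x,dz])-[180,115])*4,0))
E
```

```text
2.7167 [ 0.57813025 -0.08172672  0.05854667] [-0.7499688   0.61881554  0.18172872] 0.0855794062500669 0.0 yaw -40.97560017379545 tilt [ 0.0016208  -0.00017315]
disp x,y -0.041368678732852396 0.0007100358483213869
0.043 0 [ 65. 158.]
0.043 0.013 [ 62. 142.]
-0.043 0 [204. 157.]
-0.043 0.013 [203. 140.]
0.057 0 [ 42. 159.]
0.057 0.013 [ 40. 142.]
-0.057 0 [227. 156.]
-0.057 0.013 [226. 140.]
```

View pics/l3.png

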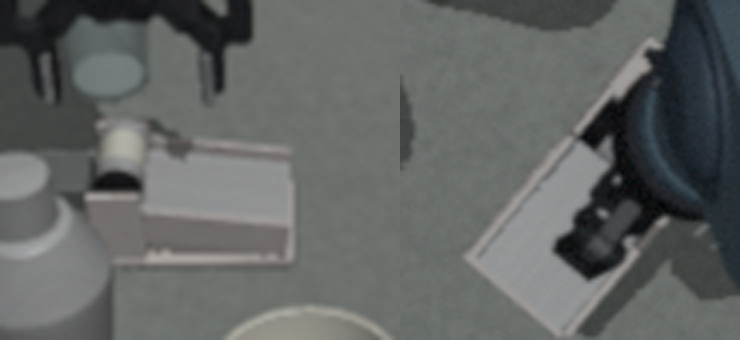

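The fingertips in the scene crop sit at (47,100) and (208,100), higher than the projected row of about 140. I'll enlarge this view and draw the projected tip points on it.

```bash
cat > big.py <<'E'
import sys,cv2
from fit import *
from workcell import state,snapshot
s=state();e=np.array(s['eef_pos']);v=np.array([-u[1],u[0]])
r0,r1,c0,c1,k=105,180,180,265,8
a=cv2.resize(snapshot('scene')['img'][r0:r1,c0:c1,::-1],None,fx=k,fy=k,interpolation=cv2.INTER_CUBIC);a=cv2.convertScaleAbs(a,alpha=1.6,beta=15)
def m(X,col):
    q=(pr('scene',X)-[c0,r0]+.5)*k-.5;cv2.drawMarker(a,(int(q[0]),int(q[1])),col,0,12,1)
for x in(.043,-.043,.057,-.057):
    for y in (-.011,.011):
        m(e+np.r_[u*x+v*y,.013],(0,0,255));m(e+np.r_[u*x+v*y,.04],(0,255,0))
cv2.imwrite(f'pics/{sys.argv[1]}.png',a);print(e,s['ft_force'],s['gripper_width'])
E
python3 big.py b1
```

```text
[ 0.57871924 -0.08170982  0.05905933] [ 1.05706961  0.04742116 -0.05094087] 0.08552698278832704
```

View pics/b1.png

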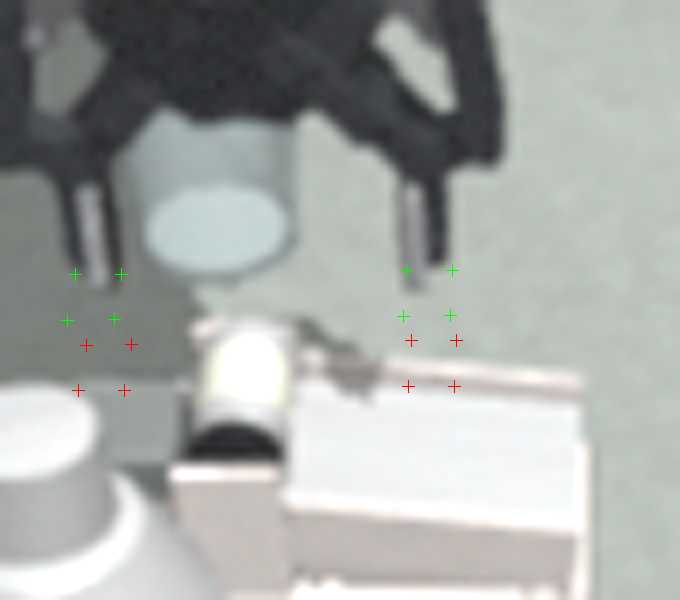

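The fingertips appear at (100,285) and (415,290), about 80 px above the projected points, while the columns match. So either the tips are higher than expected or they are shifted sideways. Triangulating the ramp finger's outer knuckle from both views will settle it.

```bash
python3 - <<'E'
from fit import *
from workcell import state
e=np.array(state()['eef_pos']);v=np.array([-u[1],u[0]])
def P(n):c=d[n];return c['K']@np.c_[c['R'],c['t']]
import cv2
def tri(qs,qt):
    X=cv2.triangulatePoints(P('scene'),P('top'),np.array(qs,float).reshape(2,1),np.array(qt,float).reshape(2,1))[:,0];X=X[:3]/X[3]
    w=X-e
    return np.round([w[:2]@u,w[:2]@v,X[2]],4), pr('scene',X)-qs, pr('top',X)-qt
S=lambda a,b:((a+.5)/8-.5+180,(b+.5)/8-.5+105)
Tt=lambda a,b:((a-400+.5)/3.4-.5+285,(b+.5)/3.4-.5+150)
print(tri(S(500,160),Tt(557,245)));print(tri(S(500,160),Tt(598,280)));print(tri(S(498,130),Tt(578,262)))
for z in (.06,.09,.11,.14):
  for x in(-.043,-.057): print(z,x,(pr('top',np.r_[e[:2]+u*x,z])-[285,150])*3.4+[400,0])
E
```

```text
(array([-0.0715,  0.0097,  0.1541]), array([-0.83923733, -0.08004657]), array([-0.58861147,  0.66038763]))
(array([-0.07  , -0.0193,  0.1335]), array([-0.94017087, -0.09058134]), array([-0.66914046,  0.74987478]))
(array([-0.0712, -0.0036,  0.1551]), array([-0.64558271, -0.06122923]), array([-0.45755129,  0.51505521]))
0.06 -0.043 [577.32859316 223.20895155]
0.06 -0.057 [561.57935614 242.39503889]
0.09 -0.043 [585.43226104 220.70122367]
0.09 -0.057 [569.13489958 240.56313075]
0.11 -0.043 [591.16048551 218.92859079]
0.11 -0.057 [574.47601374 239.26813052]
0.14 -0.043 [600.29040943 216.10328192]
0.14 -0.057 [582.98952688 237.20395418]
```

The ramp finger is centred sideways, and the tips really are at about z = 0.10, higher than the nominal offset gives. I'll go down in stages and watch the force.

Call:
drive_tool(
  steps=[
    {"dx": 0, "dy": 0, "dz": -0.005, "yaw": 0, "gripper": 1},
    {"dx": 0, "dy": 0, "dz": -0.01, "yaw": 0, "gripper": 1},
    {"dx": 0, "dy": 0, "dz": -0.015, "yaw": 0, "gripper": 1},
    {"dx": 0, "dy": 0, "dz": -0.017, "yaw": 0, "gripper": 1},
    {"dx": 0, "dy": 0, "dz": -0.017, "yaw": 0, "gripper": 1},
    {"dx": 0, "dy": 0, "dz": -0.017, "yaw": 0, "gripper": 1},
  ],
)

```text
time: 3.37
eef_pos: [0.5769, -0.0815, 0.04]
ee_rot: [-2.858, -1.304, 0.001]
ft_force: [0.8, 0.1, 0.6]
gripper_width: 0.0854
grasp_force: 0.0
```

```bash
python3 big.py b2
```

```text
[ 0.57689481 -0.08147942  0.03999424] [0.79414112 0.08822174 0.61400889] 0.08537992887439522
```

View pics/b2.png

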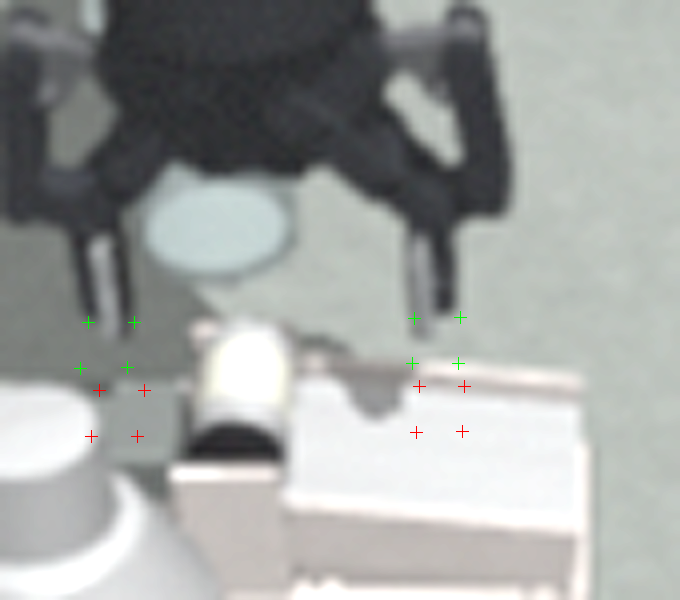

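The tips are now at (110,335) and (425,335), straddling the tin (190–290) and still about 30 mm above the key. I'll keep going down with force checks.

Call:
drive_tool(
  steps=[
    {"dx": 0, "dy": 0, "dz": -0.004, "yaw": 0, "gripper": 1},
    {"dx": 0, "dy": 0, "dz": -0.008, "yaw": 0, "gripper": 1},
    {"dx": 0, "dy": 0, "dz": -0.012, "yaw": 0, "gripper": 1},
    {"dx": 0, "dy": 0, "dz": -0.012, "yaw": 0, "gripper": 1},
    {"dx": 0, "dy": 0, "dz": -0.012, "yaw": 0, "gripper": 1},
  ],
)

```text
time: 3.83
eef_pos: [0.5768, -0.0815, 0.0279]
ee_rot: [-2.858, -1.304, 0.001]
ft_force: [0.3, 0.9, -0.5]
gripper_width: 0.0854
grasp_force: 0.0
```

Call:
drive_tool(
  steps=[
    {"dx": 0, "dy": 0, "dz": -0.003, "yaw": 0, "gripper": 1},
    {"dx": 0, "dy": 0, "dz": -0.006, "yaw": 0, "gripper": 1},
    {"dx": 0, "dy": 0, "dz": -0.008, "yaw": 0, "gripper": 1},
    {"dx": 0, "dy": 0, "dz": -0.008, "yaw": 0, "gripper": 1},
  ],
)

```text
time: 4.17
eef_pos: [0.5767, -0.0815, 0.0198]
ee_rot: [-2.858, -1.304, 0.001]
ft_force: [-1.1, 0.3, -0.4]
gripper_width: 0.0853
grasp_force: 0.0
```

```bash
cat > asc.py <<'E'
import cv2
from fit import *
from workcell import state,snapshot
s=state();print(s['eef_pos'],s['ft_force'])
v=np.array([-u[1],u[0]])
for n,z,xs,ys in(('top',.0,np.arange(30,-150,-4),np.arange(60,-84,-4)),):
    im=cv2.cvtColor(snapshot(n)['img'],cv2.COLOR_RGB2GRAY)
    for x in xs: print('%5d '%x+''.join('%4d'%im[tuple(np.round(pr(n,np.r_[p[:2]+u*x/1e3+v*y/1e3,z])).astype(int)[::-1])] for y in ys[::1]))
E
python3 asc.py; python3 - <<'E'
import cv2
import sys;sys.path.insert(0,'.')
import os;os.chdir('.')
from workcell import snapshot
im=snapshot('scene')['img'];g=cv2.cvtColor(im,cv2.COLOR_RGB2GRAY)[135:170,184:250]
for i,r in enumerate(g):print(135+i,''.join('%4d'%x for x in r[::2]))
E
```

```text
[ 0.576714   -0.08150671  0.01983538] [-1.06567587  0.27532894 -0.41943072]
   30  112 110 109 114 110 109 135 144  38  36  41  44  49  51  51  55  58  63  44  46  51  62  75  78  78  81  82  83  81  86  85  88  78  68  69  67
   26  112 112 112 112 111 109 116 152 109  32  38  43  46  49  56  63  51  52  61  50  48  48  63  77  80  80  84  86  83  86  87  87  84  70  67  68
   22  109 112 116 111 111 110 122 152 107  34  33  42  42  45  47  55  60  59  46  63  49  46  48  48  80  84  81  84  83  86  87  88  85  68  67  68
   18  109 111 115 111 113 113 118 104  71  38  34  34  42  41  44  48  51  68  64  53  63  48  45  45  47  71  84  85  87  84  86  91  89  75  67  68
   14  108 111 112 112 113 116 117  81  35  35  29  30  36  37  44  45  50  50  65  52  44  56  51  42  49  48  61  86  86  88  88  89  90  82  66  67
   10  110 111 110 106 110 108 114 138 143  51  34  31  32  31  40  46  51  46  55  58  56  44  56  50  49  42  43  69  87  90  90  90  88  83  68  65
    6  109 105 106 103 106 107 108 155 155  58  40  37  28  25  29  36  42  46  48  50  59  54  51  55  43  46  45  42
[... 9865 characters left out ...]
146 146 146 146
165  107 106 104  99  95 118 107  62  64 116 117 117 115 115 115 109 134 142 141 142 142 142 143 144 144 145 146 146 146 147 146 147 147
166  105 107 104 100  94 113 130  72  62 105 112 112 112 112 113 115 146 145 146 144 144 145 144 144 144 145 144 145 146 147 147 147 148
167  105 107 105 100  95 105 142  96  73 105 113 112 111 113 113 117 145 149 152 152 151 150 147 148 145 146 146 146 146 146 146 146 146
168  106 107 106 101  94 105 145 115  91 104 112 111 112 112 112 113 126 135 141 147 146 149 151 151 152 153 152 151 150 148 148 148 148
169  106 107 105 102  95 115 149 123 100 100 112 113 112 111 112 111 104 110 111 115 120 128 135 139 144 148 150 153 151 155 154 154 153
```

The key finger's tip ends at about row 157, roughly 10 mm above the key, and the ramp finger is over the middle of the ramp. I'll make the last approach in small steps.

Call:
drive_tool(
  steps=[
    {"dx": 0, "dy": 0, "dz": -0.003, "yaw": 0, "gripper": 1},
    {"dx": 0, "dy": 0, "dz": -0.006, "yaw": 0, "gripper": 1},
    {"dx": 0, "dy": 0, "dz": -0.008, "yaw": 0, "gripper": 1},
    {"dx": 0, "dy": 0, "dz": -0.008, "yaw": 0, "gripper": 1},
  ],
)

```text
time: 4.6
eef_pos: [0.5766, -0.0815, 0.0118]
ee_rot: [-2.858, -1.304, 0.002]
ft_force: [-0.4, 0.8, 0.3]
gripper_width: 0.0853
grasp_force: 0.0
```

Call:
drive_tool(
  steps=[
    {"dx": 0, "dy": 0, "dz": -0.002, "yaw": 0, "gripper": 1},
    {"dx": 0, "dy": 0, "dz": -0.003, "yaw": 0, "gripper": 1},
    {"dx": 0, "dy": 0, "dz": -0.003, "yaw": 0, "gripper": 1},
  ],
)

```text
time: 4.85
eef_pos: [0.577, -0.0815, 0.0092]
ee_rot: [-2.858, -1.304, 0.001]
ft_force: [-0.2, 0.6, -0.5]
gripper_width: 0.0857
grasp_force: 0.0
```

Call:
drive_tool(
  steps=[
    {"dx": 0, "dy": 0, "dz": -0.002, "yaw": 0, "gripper": 1},
    {"dx": 0, "dy": 0, "dz": -0.004, "yaw": 0, "gripper": 1},
    {"dx": 0, "dy": 0, "dz": -0.004, "yaw": 0, "gripper": 1},
  ],
)

```text
time: 5.1
eef_pos: [0.5769, -0.0815, 0.005]
ee_rot: [-2.858, -1.304, 0.001]
ft_force: [0.7, 0.9, 0.3]
gripper_width: 0.0858
grasp_force: 0.0
```

```bash
cat > prof.py <<'E'
import cv2
from workcell import snapshot,state
f=[state()['ft_force']]
g=cv2.cvtColor(snapshot('scene')['img'],cv2.COLOR_RGB2GRAY)
print('cols',list(range(188,204)),list(range(230,240)))
for r in range(146,170):print(r,''.join('%4d'%x for x in g[r,188:204]),' |',''.join('%4d'%x for x in g[r,228:242]))
print(f)
E
python3 prof.py
```

```text
cols [188, 189, 190, 191, 192, 193, 194, 195, 196, 197, 198, 199, 200, 201, 202, 203] [230, 231, 232, 233, 234, 235, 236, 237, 238, 239]
146   70  64  46  29  33  50  57  42  27  53  69  68  68  69  69  72  |  113 112 110  85  54  51  37  27  32  71 102 113 115 114
147   70  70  55  29  36  70  79  56  29  49  66  69  69  69  69  68  |  113 114 112  88  69  76  56  28  31  70  99 110 114 114
148   70  70  57  33  35  74  87  63  26  39  61  70  71  70  70  68  |  113 114 112  91  78  89  67  29  31  68  99 111 113 113
149   70  70  60  36  32  72  92  69  28  37  59  69  70  69  69  65  |  107 108 109  87  80  92  70  32  30  66  99 112 111 111
150   69  70  60  40  32  68  90  71  32  37  58  70  70  69  70  69  |   94  95  98  78  76  91  71  33  33  75 115 129 125 122
151   70  69  62  44  29  54  82  74  41  35  57  67  67  66  68  71  |   81  82  83  68  76  91  72  34  37  88 129 143 140 137
152   73  69  60  48  30  48  78  77  46  30  59  77  76  75  78  81  |   79  78  77  66  76  92  72  35  32  78 110 121 124 127
153  100  79  60  44  30  48  78  81  51  31  69  90  91  89
[... 1478 characters left out ...]
5 145 145
165  104 102  99  97  94  95 117 128 106  75  61  60  64  96 117 117  |  143 144 145 145 145 145 145 145 145 146 146 145 145 146
166  104 103 100  98  94  91 114 136 130 102  72  62  62  84 105 112  |  145 144 144 145 144 145 144 145 144 146 145 145 146 147
167  105 103 100  98  94  90 107 133 142 124  95  78  73  85 105 113  |  148 147 147 147 145 146 145 146 146 146 146 147 147 147
168  105 104 102  98  95  91 106 133 145 136 115  99  90  90 103 113  |  151 149 152 153 152 152 152 152 153 152 151 150 150 150
169  106 104 101  98  96  94 115 141 149 140 123 107  99  91  99 112  |  136 135 140 143 143 147 149 148 150 151 152 153 151 154
[array([0.73754629, 0.86480243, 0.28522468])]
```

Call:
drive_tool(
  steps=[
    {"dx": 0, "dy": 0, "dz": -0.001, "yaw": 0, "gripper": 1},
    {"dx": 0, "dy": 0, "dz": -0.003, "yaw": 0, "gripper": 1},
    {"dx": 0, "dy": 0, "dz": -0.003, "yaw": 0, "gripper": 1},
  ],
)

```text
time: 5.4
eef_pos: [0.5774, -0.0816, 0.0025]
ee_rot: [2.858, 1.304, 0.0]
ft_force: [-1.5, 0.7, 3.0]
gripper_width: 0.0855
grasp_force: 1.4
```

The key is touched (3 N). Now I'll press it through.

Call:
drive_tool(
  steps=[
    {"dx": 0, "dy": 0, "dz": -0.002, "yaw": 0, "gripper": 1},
    {"dx": 0, "dy": 0, "dz": -0.004, "yaw": 0, "gripper": 1},
    {"dx": 0, "dy": 0, "dz": -0.006, "yaw": 0, "gripper": 1},
    {"dx": 0, "dy": 0, "dz": -0.008, "yaw": 0, "gripper": 1},
    {"dx": 0, "dy": 0, "dz": -0.009, "yaw": 0, "gripper": 1},
    {"dx": 0, "dy": 0, "dz": -0.009, "yaw": 0, "gripper": 1},
    {"dx": 0, "dy": 0, "dz": -0.009, "yaw": 0, "gripper": 1},
    {"dx": 0, "dy": 0, "dz": -0.009, "yaw": 0, "gripper": 1},
  ],
)

```text
time: 6.07
eef_pos: [0.5775, -0.0816, -0.0055]
ee_rot: [2.858, 1.303, -0.0]
ft_force: [-4.0, -0.1, 10.1]
gripper_width: 0.0855
grasp_force: 4.9
```

```bash
python3 big.py b3
```

```text
[ 0.57751964 -0.08159478 -0.00547246] [-3.96208582 -0.10268644 10.13251552] 0.08552980641387957
```

View pics/b3.png

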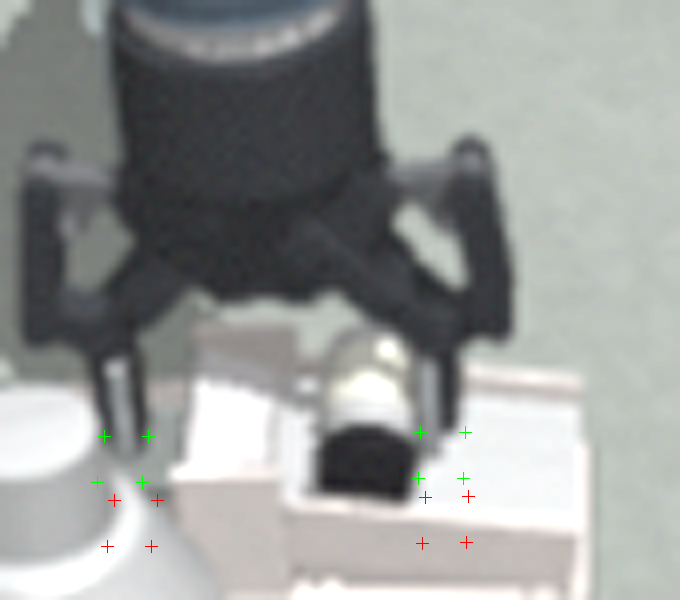

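The tin has gone over the lip and lies at (365,420), against the ramp finger, with the key pressed to its stop (10 N). I'll hold for half a second and check that nothing moves.

```bash
python3 -c "
from workcell import snapshot
import numpy as np;np.save('h.npy',snapshot('scene')['img'][105:180,180:265])"
```

Call:
drive_tool(
  steps=[
    {"dx": 0, "dy": 0, "dz": 0, "yaw": 0, "gripper": 1},
    {"dx": 0, "dy": 0, "dz": 0, "yaw": 0, "gripper": 1},
    {"dx": 0, "dy": 0, "dz": 0, "yaw": 0, "gripper": 1},
    {"dx": 0, "dy": 0, "dz": 0, "yaw": 0, "gripper": 1},
    {"dx": 0, "dy": 0, "dz": 0, "yaw": 0, "gripper": 1},
    {"dx": 0, "dy": 0, "dz": 0, "yaw": 0, "gripper": 1},
    {"dx": 0, "dy": 0, "dz": 0, "yaw": 0, "gripper": 1},
  ],
)

```text
time: 6.75
eef_pos: [0.5775, -0.0816, -0.0054]
ee_rot: [2.858, 1.303, -0.0]
ft_force: [-3.3, 1.3, 10.0]
gripper_width: 0.0855
grasp_force: 4.9
```

```bash
python3 -c "
from workcell import snapshot,state
import numpy as np
b=snapshot('scene')['img'][105:180,180:265].astype(float);a=np.load('h.npy')
print(abs(a-b).mean(),abs(a-b).max(),state()['ft_force'])"
```

```text
0.7166013071895425 8.0 [-3.98241136  0.28084398 10.36518841]
```

Nothing is moving, so I'll hand in.

```bash
python3 -c "
from workcell import sign_off
print(sign_off())"
```

```text
the job is handed in; nothing more can be done
None
```

I handed the job in with one finger holding the key down at its stop (about 10 N) and the tin lying still on the ramp against the other finger; no verdict came back.

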